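# Open the wire feeder's double-latched lid

### The arm

A 6-joint arm with a two-finger parallel gripper is mounted at the origin on a cart in front of the work surface, level with it; the furniture and walls round the work are solid. World frame = base frame: x ahead of the robot, y to its left, z up, the work surface at z = 0. Lengths are in m, angles in rad, forces in N, time in s.
With the tool pointing down it reaches from about 0.275 to 0.725 m from the base axis. Payload 5.6 kg.
Tool frame: the origin (TCP) lies at the very end of the fingers, on their centre line; the grasp point (between the pads) lies 19 mm behind it; z points along the fingers, y is the line along which they close (so a half turn about z gives the same grasp; the last joint's range is limited). The gripper opens to 85 mm and grips with 20 to 120 N. Pads are 22 mm wide; open, the fingers measure 114 mm over their backs; the gripper's body (76 mm by 85 mm) begins 54 mm behind the grasp point. The pads swing forward as they close: fully open they stand 13 mm farther back than shut.
Start: joints at [-1.061, 0.255, 0.108, 0, -1.424, -0.285], TCP at [0.123, -0.536, 0.231] pointing down, gripper open.
Joint ranges: [-2.95, 2.95], [-1.21, 1.97], [-1.09, 1.5], [-2.87, 1.71], [-2.94, -0.07], [-3.05, 3.05]. Speed limits (rad/s): [2.57, 2.57, 3.14, 3.14, 3.14, 3.14].

### API

Orientations are given as a unit quaternion [x, y, z, w].
In Python, from plant import arm, imaging, spotter gives the robot as it stands.
- The arm moves only by the tool arm_command, never from a script. Its argument "moves" is a list of rows, each an object of numbers: "dx", "dy", "dz": the shift along the world's x, y, z in cm; "rx", "ry", "rz": the turn, a rotation vector about the world's x, y, z in rad. In form: [{"dx": .., "dy": .., "dz": .., "rx": .., "ry": .., "rz": ..}, ...]. A call has 1 to 5 rows; each row is the pose to reach, as a shift and turn from the pose commanded when the call began; what a row does not reach only later rows make up. A row lasts 1/12 s, in which the tool goes at most 41.7 mm and 7.16 degrees, less where a joint would pass 70% of its speed; a pose out of reach is approached as far as the arm can. A call with a gripper value outside its range is refused whole. "grip" is the finger opening in cm, from 0 to 8.54, set as the call begins (left out, the last holds). The fingers move at their own pace and stop on an object; "newtons" is the grip in N (left out, the last holds). Time passes only in rows, so rows that repeat a pose let the fingers close. It gives the time, the measured TCP pose, the force, the opening and the grip force at its end, in the units of the state.
- arm.sense(): the state, without advancing time (a new reading comes with each control period).
- imaging.get_image(name): name is "scene" or "side" or "wrist"; returns the picture (420x560x3 uint8, red, green, blue); there is no depth.
- imaging.calibration(name): a dict with "fx", "fy", "cx", "cy" (pixels), "rvec" (rotation vector, rad) and "tvec" (3), from world to camera coordinates, as OpenCV has them. Camera axes: x right, y down, z forward; pixel columns grow to the right and rows downward; lengths in m; the calibration is good to about 2 mm. A picture is of the moment at which its call begins: read the wrist's pose just before it. calibration takes no time and is no camera call; for the wrist camera it gives the pose at the moment of the call.
- arm.hand_in(): hands the job in; it is judged then, once.
Trained networks look in the newest picture that a camera, given by its name, has taken for a name from the list of things; names that differ only in an ending like _2 or _b are one class to them, and where a whole thing is asked for, a point or a joint stands for the part that bears it (a point fixed in the world has none). Each returns a list of dicts, best first, with "score" (0 to 1); they miss things now and then, are a little off and sometimes report something else, mostly with a low value. They report only what shows in the picture. A call takes as long as a camera call.
- spotter.masks_of(thing, camera): "pixels" (420x560 bool, what is visible of it) and "box" ([left, top, right, bottom] in pixels, round what is visible of it).
The state is a dict: "time_s": time; "joints": joint angles; "dq": joint speeds; "tau": joint torques, N m; "tcp_pos": TCP position; "tcp_rot": TCP orientation; "force": force on the tool from outside, world axes, zero at the start; "torque": the same for the moment, N m; "grip_width": finger opening in m; "gripper_force": force on a finger pad.
Only numpy, scipy, OpenCV 4.12 (cv2) and the standard library are available. Lean on these libraries where they do the work, as an engineer would, in place of code of your own. Each camera call takes 0.05 s, during which the arm holds its last target. There are 200 camera calls.

### The job

Open the wire feeder so that its wire spool can be changed. Turn the clamp on its right-hand side off the lid, lift the lid by its grab rail until the safety catch stops it, feel along behind and under the rail for the catch, push it gently to the left and lift the lid past it while you hold it there. Then let go of the catch, swing the lid right up to its stop and leave it standing open; do not force the catch, neither sideways nor by hauling on the lid, and leave the tools on the table where they lie.

Things in the scene. Friction and masses are not known exactly. Their poses are not given: they have to be found in the camera images.
- case: Grey sheet-metal wire feeder case lying flat, fixed, 200 (x) x 360 (y) mm, 120 mm high with its blue lid; origin under its middle at table height, x from its front wall (100 mm in front of the origin) to the hinge side, y to its left, z up. A black rubber bumper along the front wall reaches 47 mm above the table and 52 mm forward.
- lid (a joint): Blue lid, hinged on a line along the case's y, 105 mm behind the case origin and 105 mm up. 0 = shut, grows as its front rises, stop at 1.2 rad. Friction hinges: it stays where it is let go; lifting at the rail takes 4 to 8 N. The clamp lets it rise about 0.01 rad; the safety catch stops it at about 0.10 to 0.14 rad (rail 25 to 35 mm up).
- clamp (a joint): Turn clamp on a bracket outside the case's right-hand wall: a steel dog that lies over a lug of the lid, with a T-handle on the same upright pivot. 0 = dog square across the lug (pointing to the case's +y); grows as it is turned clockwise seen from above; clear of the lug from about 1.0 rad, stop at 1.4 rad, stays where it is left; turning takes about 0.12 N m.
- clamp_grip (a point): On the pivot axis of the clamp in the middle of its T-handle, 130 mm above the table. The handle is a black bar 12 mm thick, 50 mm long, from 112 to 138 mm above the table; at clamp = 0 it lies along the case's y and it turns with the dog. The lid's edge is 49 mm beside the pivot.
- rail_mid (a point): Middle of the axis of the lid's grab rail: a bare steel tube, 16 mm thick, 320 mm free between its black end pieces, along the case's y. Shut: 146 mm in front of the case origin, 98 mm above the table. Behind it 32 mm are free to the lid's skirt, below it 42 mm to the bumper, the lid's top is 22 mm higher. Moves with the lid.
- rail_right (a point): Right-hand (-y) end of the rail's free length, on its axis, 161 mm from rail_mid; moves with the lid.
- catch (a joint): Black safety catch on the lid; unseen place, pivot 45 mm right to 90 mm left of the lid's middle. Its upright tab (5 mm thick) hides under the rail: 10 to 24 mm below the axis, from 6 mm in front of it to 28 mm behind. 0 = at rest; pushed left it grows, 2 to 6 N, pivot 60 mm behind the rail; frees the lid from about 0.2, stop at 0.45 rad. Springs back. Trapped while the lid is shut.
- keeper: Steel rail inside the case, out of reach: the safety catch hooks under its flange. Origin on the case floor, 45 mm in front of the case's middle.
- pliers_blue: Blue-handled pliers, 201 mm long, lying on the table near the clamp; a bystander, origin at its middle on the table.
- spanner_17: Open-ended spanner, 196 mm long, lying in front of the case; a bystander, origin at its middle on the table.
- screwdriver_y: Screwdriver with a yellow handle, 214 mm long, lying to the right; a bystander, origin at its middle on the table.
- calliper: Steel calliper, 220 mm long, lying right of the case; a bystander, origin at its middle on the table.

How it is judged:
By the outcome, as a careful person would: the job done as asked, in the order asked, and still so for the second after the job is handed in, with the robot touching nothing.
It also fails if it takes over 72 s, if anything falls off the work surface, if the arm or the gripper's body presses on something with over 40 N, if the wrist force passes 120 N, or if a joint passes its speed limit or range.

## Working session

There is one attempt and no reset: what is moved stays moved. The work goes in short steps, Python scripts to look and compute and a tool call to move; the robot and the scene stay as the last step left them, time stands still between calls to the robot, and variables do not carry over. Pictures are saved under pics/ and viewed, at most 10 in all, crops included, and the job is handed in when it is done.

Besides the shell and the picture viewer there is one more tool, called after "Call:" as name([rows], argument=value, ...), one row to a line, values as JSON. arm_command: Moves the arm, as the interface text tells. Its arguments: {"type":"object","properties":{"moves":{"type":"array","items":{"type":"object","properties":{"dx":{"type":"number"},"dy":{"type":"number"},"dz":{"type":"number"},"rx":{"type":"number"},"ry":{"type":"number"},"rz":{"type":"number"}}}},"grip":{"type":"number"},"newtons":{"type":"number"}},"required":["moves"]}

```bash
ls; mkdir -p pics; python3 - <<'E'
from plant import arm, imaging, spotter
import cv2,numpy as np
for c in ("scene","side"):
    im=imaging.get_image(c); cv2.imwrite(f"pics/{c}0.png",im[:,:,::-1])
    k=imaging.calibration(c); R=cv2.Rodrigues(np.array(k["rvec"],float))[0]
    print(c,k,"campos",-R.T@np.array(k["tvec"]).ravel())
    for t in ("case","lid","clamp","clamp_grip","rail_mid"):
        for m in spotter.masks_of(t,c)[:2]:
            ys,xs=np.nonzero(m["pixels"]); print(c,t,round(m["score"],2),m["box"],xs.mean().round(1),ys.mean().round(1),len(xs))
s=arm.sense();print({k:s[k] for k in("time_s","tcp_pos","tcp_rot","force","grip_width")})
E
```

```text
pics
scene {'fx': 512.0964640140398, 'fy': 512.0964640140398, 'cx': 275.79107721542215, 'cy': 202.988971705437, 'rvec': array([ 1.07206222, -2.22198523,  1.16688634]), 'tvec': array([0.28785181, 0.38624065, 1.00645281])} campos [-0.30328669  0.60185338  0.88925668]
scene case 0.85 [122.3, 173.7, 303.0, 295.2] 211.9 232.5 13630
scene lid 0.98 [123.4, 173.5, 299.0, 277.9] 208.1 223.9 10229
scene clamp 0.78 [284.4, 184.8, 299.8, 206.8] 290.9 194.5 238
scene clamp 0.19 [126.6, 172.9, 295.4, 279.3] 208.3 223.9 10418
scene clamp_grip 0.8 [281.8, 187.1, 301.7, 207.0] 290.2 194.7 300
scene rail_mid 0.86 [124.6, 177.6, 296.1, 280.3] 208.1 223.5 10106
side {'fx': 416.01002416108133, 'fy': 416.01002416108133, 'cx': 285.18754514733024, 'cy': 205.33902492830956, 'rvec': array([ 0.74180365, -2.4803782 ,  1.28742324]), 'tvec': array([0.43681394, 0.31528093, 0.77968874])} campos [0.12747084 0.62292272 0.70273856]
side case 0.94 [123.7, 173.5, 319.1, 326.0] 220.6 249.0 18245
side lid 0.89 [119.2, 176.6, 320.6, 311.1] 217.5 238.7 13508
side clamp 0.84 [287.7, 174.6, 307.5, 200.4] 296.1 188.3 238
side clamp_grip 0.48 [289.0, 177.7, 305.6, 202.1] 295.9 188.8 287
side rail_mid 0.65 [119.7, 177.1, 319.7, 309.2] 217.6 238.9 13551
{'time_s': 0.6, 'tcp_pos': array([ 0.12264534, -0.53615308,  0.23127981]), 'tcp_rot': array([-1.12177155e-01,  9.93688224e-01, -2.68560956e-06,  1.17922904e-05]), 'force': array([-0.81051944,  0.20604969,  0.20195892]), 'grip_width': 0.08539794062446152}
```

```bash
python3 - <<'E'
import cv2,numpy as np
a=cv2.imread("pics/scene0.png")[150:320,90:340];b=cv2.imread("pics/side0.png")[150:350,90:350]
f=lambda i:cv2.resize(i,(800,300) if 0 else (400,int(i.shape[0]*400/i.shape[1])),interpolation=cv2.INTER_CUBIC)
a=cv2.imread("pics/scene0.png")[150:300,110:310];cv2.imwrite("pics/a.png",cv2.resize(a,(800,600),interpolation=cv2.INTER_CUBIC))
b=cv2.imread("pics/side0.png")[160:340,90:330];cv2.imwrite("pics/b.png",cv2.resize(b,(800,600),interpolation=cv2.INTER_CUBIC))
E
```

```text
(no output)
```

View pics/a.png

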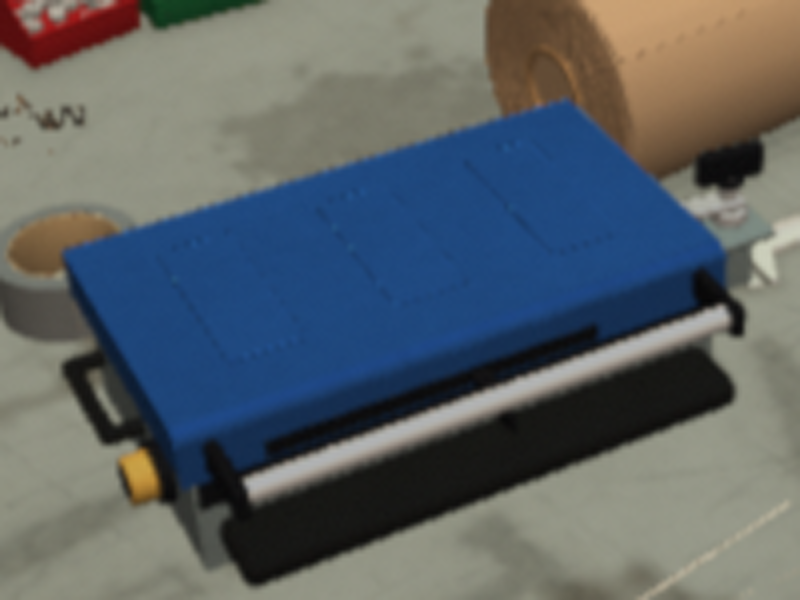

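View pics/b.png

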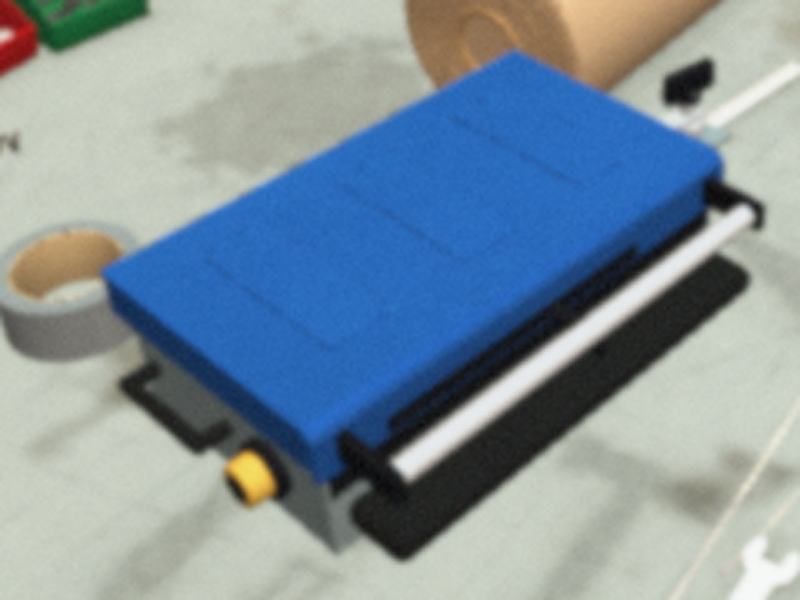

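View pics/side0.png

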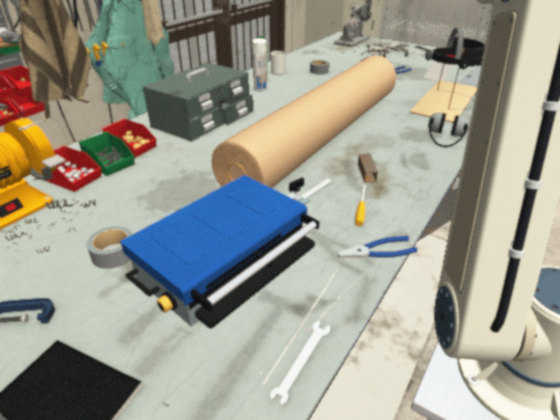

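The scene crop shows the rail from (172,273) to (292,229) px and the T-handle at (292,190). The side crop shows the rail from (210,300) to (315,224) and the handle at (297,185). A dark nub under the rail, scene (237,254) and side (270,265), may be the catch tab.

```bash
cat > h.py <<'E'
import numpy as np,cv2
from scipy.spatial.transform import Rotation as Ro
def cam(c):
    from plant import imaging
    k=imaging.calibration(c);R=cv2.Rodrigues(np.array(k["rvec"],float))[0];K=np.array([[k["fx"],0,k["cx"]],[0,k["fy"],k["cy"]],[0,0,1]])
    return K,R,np.array(k["tvec"],float).ravel()
def ray(c,uv,z):
    K,R,t=cam(c);d=R.T@np.linalg.inv(K)@np.array([*uv,1.]);o=-R.T@t
    return o+d*(z-o[2])/d[2]
def proj(c,P):
    K,R,t=cam(c);p=K@(R@np.array(P)+t);return p[:2]/p[2]
E
python3 - <<'E'
from h import *
from scipy.optimize import least_squares
pts={"railL":((172,273),(210,300.4),.098),"railR":((292,229.3),(315,224.2),.098),"clamp":((291,192),(296.5,187),.128),"nub":((237.5,253.8),(270,265),.075)}
for n,(a,b,z) in pts.items():
    Ps=[cam(c)[0]@np.c_[cam(c)[1],cam(c)[2]] for c in("scene","side")]
    X=cv2.triangulatePoints(Ps[0],Ps[1],np.array(a,float),np.array(b,float)).ravel();X=X[:3]/X[3]
    print(n,ray("scene",a,z).round(4),ray("side",b,z).round(4),"tri",X.round(4))
def f(p):
    c,s=np.cos(p[2]),np.sin(p[2]);r=[]
    for n,l in (("railL",(-.146,.160)),("railR",(-.146,-.160))):
        P=[p[0]+c*l[0]-s*l[1],p[1]+s*l[0]+c*l[1],.098]
        r+=[*(proj("scene",P)-pts[n][0]),*(proj("side",P)-pts[n][1])]
    return np.array(r)
s=least_squares(f,[.45,0,0]);print(s.x,f(s.x).round(1))
p=s.x;c,s_=np.cos(p[2]),np.sin(p[2]);Rt=np.array([[c,-s_],[s_,c]])
for n in("nub","clamp"):
    for k,cc in enumerate(("scene","side")):
        print(n,cc,"case frame",Rt.T@(ray(cc,pts[n][k],pts[n][2])[:2]-p[:2]))
E
```

```text
railL [0.53  0.249 0.098] [0.5336 0.2441 0.098 ] tri [0.5307 0.2477 0.0991]
railR [ 0.4848 -0.0695  0.098 ] [ 0.4842 -0.0715  0.098 ] tri [ 0.482  -0.0672  0.1011]
clamp [ 0.5843 -0.1485  0.128 ] [ 0.5819 -0.145   0.128 ] tri [ 0.5841 -0.1483  0.1271]
nub [0.5154 0.0788 0.075 ] [0.5078 0.0819 0.075 ] tri [0.5043 0.0866 0.0842]
[ 0.65270102  0.06603783 -0.15062362] [ 0.6 -1.1 -0.2  1.   0.3 -0.  -0.3  0.2]
nub scene case frame [-0.13770663 -0.00797443]
nub side case frame [-0.14563464 -0.00609115]
clamp scene case frame [-0.03546009 -0.22240718]
clamp side case frame [-0.03828795 -0.21925954]
```

Call:
arm_command([
  {"dx": 15.3, "dy": 13, "dz": 1, "rz": 0.4},
  {"dx": 15.3, "dy": 13, "dz": 1, "rz": 0.4},
  {"dx": 15.3, "dy": 13, "dz": 1, "rz": 0.4},
  {"dx": 15.3, "dy": 13, "dz": 1, "rz": 0.4},
  {"dx": 15.3, "dy": 13, "dz": 1, "rz": 0.4},
], grip=5)

```text
schema error: expected keys dx, dy, dz, rx, ry, rz
```

Call:
arm_command([
  {"dx": 15.3, "dy": 13, "dz": 0, "rz": 0.4},
  {"dx": 15.3, "dy": 13, "dz": 0, "rz": 0.4},
  {"dx": 15.3, "dy": 13, "dz": 0, "rz": 0.4},
  {"dx": 15.3, "dy": 13, "dz": 0, "rz": 0.4},
  {"dx": 15.3, "dy": 13, "dz": 0, "rz": 0.4},
])

```text
schema error: expected keys dx, dy, dz, rx, ry, rz
```

Call:
arm_command([
  {"dx": 15.3, "dy": 13, "dz": 1, "rx": 0, "ry": 0, "rz": 0.4},
  {"dx": 15.3, "dy": 13, "dz": 1, "rx": 0, "ry": 0, "rz": 0.4},
  {"dx": 15.3, "dy": 13, "dz": 1, "rx": 0, "ry": 0, "rz": 0.4},
  {"dx": 15.3, "dy": 13, "dz": 1, "rx": 0, "ry": 0, "rz": 0.4},
  {"dx": 15.3, "dy": 13, "dz": 1, "rx": 0, "ry": 0, "rz": 0.4},
], grip=5)

```text
time_s: 1.02
tcp_pos: [0.2771, -0.4044, 0.2417]
tcp_rot: [-0.308, 0.951, -0.0, 0.0]
force: [0.6, -0.6, 0.8]
grip_width: 0.0499
gripper_force: 0.0
```

Call:
arm_command([
  {"dx": 15.3, "dy": 13, "dz": 0, "rx": 0, "ry": 0, "rz": 0.4},
  {"dx": 15.3, "dy": 13, "dz": 0, "rx": 0, "ry": 0, "rz": 0.4},
  {"dx": 15.3, "dy": 13, "dz": 0, "rx": 0, "ry": 0, "rz": 0.4},
  {"dx": 15.3, "dy": 13, "dz": 0, "rx": 0, "ry": 0, "rz": 0.4},
  {"dx": 15.3, "dy": 13, "dz": 0, "rx": 0, "ry": 0, "rz": 0.4},
])

```text
time_s: 1.43
tcp_pos: [0.4304, -0.274, 0.2415]
tcp_rot: [-0.492, 0.871, -0.0, 0.0]
force: [0.5, 0.0, 0.6]
grip_width: 0.05
gripper_force: 0.0
```

Call:
arm_command([
  {"dx": 15.2, "dy": 12.7, "dz": 0, "rx": 0, "ry": 0, "rz": 0.395},
  {"dx": 15.2, "dy": 12.7, "dz": 0, "rx": 0, "ry": 0, "rz": 0.395},
  {"dx": 15.2, "dy": 12.7, "dz": 0, "rx": 0, "ry": 0, "rz": 0.395},
  {"dx": 15.2, "dy": 12.7, "dz": 0, "rx": 0, "ry": 0, "rz": 0.395},
  {"dx": 15.2, "dy": 12.7, "dz": 0, "rx": 0, "ry": 0, "rz": 0.395},
])

```text
time_s: 1.85
tcp_pos: [0.5825, -0.1467, 0.2409]
tcp_rot: [-0.653, 0.757, 0.0, 0.0]
force: [0.0, -0.5, 0.8]
grip_width: 0.0501
gripper_force: 0.0
```

```bash
python3 - <<'E'
from h import *
from plant import arm, imaging, spotter
im=imaging.get_image("wrist"); cv2.imwrite("pics/w1.png",im[:,:,::-1])
s=arm.sense();print(s["time_s"],s["tcp_pos"],s["tcp_rot"],s["joints"])
K,R,t=cam("wrist");print("cam",-R.T@t,"fwd",R[2])
print("tcp px",proj("wrist",s["tcp_pos"]))
for n in("clamp_grip","clamp","lid"):
    for m in spotter.masks_of(n,"wrist")[:2]:
        ys,xs=np.nonzero(m["pixels"]);r=cv2.minAreaRect(np.c_[xs,ys].astype(np.float32))
        print(n,m["score"],m["box"],r,ray("wrist",r[0],.138))
E
```

```text
1.9 [ 0.58537379 -0.14392141  0.23942372] [-6.53327239e-01  7.57075368e-01  5.95247193e-04  2.24614262e-04] [ 1.71940609e-02  3.60356206e-01  2.76057103e-01 -1.20637772e-03
 -1.48691436e+00 -1.63946702e-01]
cam [ 0.5749235  -0.21337487  0.3818806 ] fwd [ 0.03961306  0.27505305 -0.96061263]
tcp px [279.12732908 266.73726153]
clamp_grip 0.65 [252.4, 156.3, 282.4, 222.1] ((265.0, 187.5), (67.0, 32.0), 90.0) [ 0.59148391 -0.16141421  0.138     ]
clamp 0.94 [249.4, 154.0, 279.5, 224.7] ((264.5, 187.5), (67.0, 29.0), 90.0) [ 0.5905024  -0.16295949  0.138     ]
lid 0.87 [94.5, 209.6, 410.7, 420.0] ((260.50634765625, 302.370361328125), (189.1831512451172, 306.7538146972656), 80.27242279052734) [ 0.60853352 -0.06917248  0.138     ]
lid 0.63 [471.8, 366.3, 478.0, 377.8] ((472.90008544921875, 374.300048828125), (11.180339813232422, 4.0249223709106445), 63.43495178222656) [0.43547955 0.02953891 0.138     ]
```

View pics/w1.png

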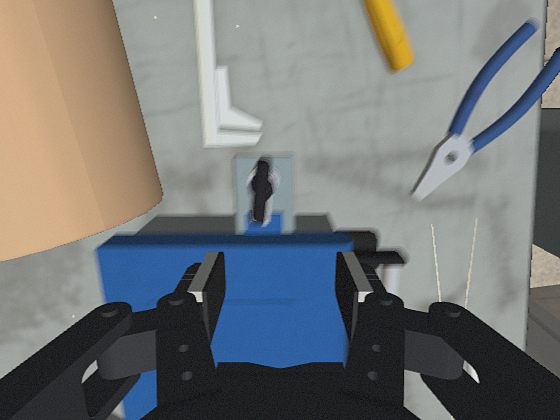

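Wrist view: the T-handle is upright in the picture from (263,160) to (260,222) px. The lid edge lies along row ~238, and the roll at left is clear of the grasp. The arm was still settling, so I measure once more at rest.

```bash
python3 - <<'E'
from h import *
from plant import arm, imaging, spotter
im=imaging.get_image("wrist")
s=arm.sense();print(s["time_s"],s["tcp_pos"])
g=im.max(2);sub=(g<70).astype(np.uint8);sub[:140]=0;sub[226:]=0;sub[:,:235]=0;sub[:,295:]=0
ys,xs=np.nonzero(sub);r=cv2.minAreaRect(np.c_[xs,ys].astype(np.float32));print(r,len(xs))
for z in(.125,.138):print(ray("wrist",r[0],z))
b=cv2.boxPoints(r);print([ray("wrist",p,.138)[:2].round(4) for p in b])
for u in(150,240,330):
    col=im[225:260,u].astype(int);v=225+np.argmax(col[:,2]-col[:,0]>60);P=ray("wrist",(u,v),.12)
    c,q=np.cos(-.1506),np.sin(-.1506);d=P[:2]-[.6527,.066];print(u,v,"case",c*d[0]+q*d[1],-q*d[0]+c*d[1])
E
```

```text
2.1 [ 0.58052345 -0.14918779  0.24113217]
((266.76727294921875, 193.959228515625), (42.11654281616211, 69.03712463378906), 22.932098388671875) 1124
[ 0.58943733 -0.15638564  0.125     ]
[ 0.58845103 -0.15950237  0.138     ]
[array([ 0.6162, -0.145 ]), array([ 0.5879, -0.1895]), array([ 0.5618, -0.1735]), array([ 0.589 , -0.1274])]
150 246 case 0.06941016652458727 -0.18315899438760141
240 245 case -0.006095617303440368 -0.18406379496702718
330 245 case -0.08153827387244766 -0.18406622946318524
```

Call:
arm_command([
  {"dx": 0.4, "dy": -1.1, "dz": -4, "rx": 0, "ry": 0, "rz": 0},
  {"dx": 0.4, "dy": -1.1, "dz": -8, "rx": 0, "ry": 0, "rz": 0},
  {"dx": 0.4, "dy": -1.1, "dz": -11, "rx": 0, "ry": 0, "rz": 0},
  {"dx": 0.4, "dy": -1.1, "dz": -12.9, "rx": 0, "ry": 0, "rz": 0},
  {"dx": 0.4, "dy": -1.1, "dz": -12.9, "rx": 0, "ry": 0, "rz": 0},
])

```text
time_s: 2.52
tcp_pos: [0.5808, -0.1607, 0.1078]
tcp_rot: [-0.651, 0.759, 0.003, -0.003]
force: [-1.0, -0.1, -0.8]
grip_width: 0.05
gripper_force: 0.0
```

Call:
arm_command([
  {"dx": 0, "dy": 0, "dz": 0, "rx": 0, "ry": 0, "rz": 0},
  {"dx": 0, "dy": 0, "dz": 0, "rx": 0, "ry": 0, "rz": 0},
  {"dx": 0, "dy": 0, "dz": 0, "rx": 0, "ry": 0, "rz": 0},
  {"dx": 0, "dy": 0, "dz": 0, "rx": 0, "ry": 0, "rz": 0},
  {"dx": 0, "dy": 0, "dz": 0, "rx": 0, "ry": 0, "rz": 0},
], grip=0.5, newtons=30)

```text
time_s: 2.93
tcp_pos: [0.5929, -0.1614, 0.1162]
tcp_rot: [-0.652, 0.758, -0.007, 0.006]
force: [20.4, -6.2, -11.3]
grip_width: 0.0112
gripper_force: 37.0
```

Call:
arm_command([
  {"dx": 0.4, "dy": -0.1, "dz": 0, "rx": 0, "ry": 0, "rz": 0},
  {"dx": 0.4, "dy": -0.1, "dz": 0, "rx": 0, "ry": 0, "rz": 0},
  {"dx": 0.4, "dy": -0.1, "dz": 0, "rx": 0, "ry": 0, "rz": 0},
  {"dx": 0.4, "dy": -0.1, "dz": 0, "rx": 0, "ry": 0, "rz": 0},
  {"dx": 0.4, "dy": -0.1, "dz": 0, "rx": 0, "ry": 0, "rz": 0},
])

```text
time_s: 3.35
tcp_pos: [0.5931, -0.1615, 0.1161]
tcp_rot: [-0.652, 0.758, -0.004, 0.004]
force: [8.3, -1.2, -1.1]
grip_width: 0.011
gripper_force: 37.6
```

Call:
arm_command([
  {"dx": 0.2, "dy": 0, "dz": 0, "rx": 0, "ry": 0, "rz": -0.1},
  {"dx": 0.2, "dy": 0, "dz": 0, "rx": 0, "ry": 0, "rz": -0.2},
  {"dx": 0.2, "dy": 0, "dz": 0, "rx": 0, "ry": 0, "rz": -0.3},
  {"dx": 0.2, "dy": 0, "dz": 0, "rx": 0, "ry": 0, "rz": -0.4},
  {"dx": 0.2, "dy": 0, "dz": 0, "rx": 0, "ry": 0, "rz": -0.4},
])

```text
time_s: 3.77
tcp_pos: [0.5927, -0.1613, 0.116]
tcp_rot: [-0.487, 0.874, -0.002, 0.003]
force: [1.3, 1.5, 7.0]
grip_width: 0.0112
gripper_force: 38.8
```

Smooth, with low force. Continuing.

Call:
arm_command([
  {"dx": 0, "dy": 0, "dz": 0, "rx": 0, "ry": 0, "rz": -0.1},
  {"dx": 0, "dy": 0, "dz": 0, "rx": 0, "ry": 0, "rz": -0.2},
  {"dx": 0, "dy": 0, "dz": 0, "rx": 0, "ry": 0, "rz": -0.3},
  {"dx": 0, "dy": 0, "dz": 0, "rx": 0, "ry": 0, "rz": -0.4},
  {"dx": 0, "dy": 0, "dz": 0, "rx": 0, "ry": 0, "rz": -0.45},
])

```text
time_s: 4.18
tcp_pos: [0.5923, -0.1609, 0.116]
tcp_rot: [-0.281, 0.96, -0.001, 0.003]
force: [-1.4, 3.8, 8.6]
grip_width: 0.0111
gripper_force: 38.9
```

Call:
arm_command([
  {"dx": 0, "dy": 0, "dz": 0, "rx": 0, "ry": 0, "rz": -0.1},
  {"dx": 0, "dy": 0, "dz": 0, "rx": 0, "ry": 0, "rz": -0.2},
  {"dx": 0, "dy": 0, "dz": 0, "rx": 0, "ry": 0, "rz": -0.3},
  {"dx": 0, "dy": 0, "dz": 0, "rx": 0, "ry": 0, "rz": -0.4},
  {"dx": 0, "dy": 0, "dz": 0, "rx": 0, "ry": 0, "rz": -0.4},
])

```text
time_s: 4.6
tcp_pos: [0.5921, -0.1603, 0.116]
tcp_rot: [-0.084, 0.996, 0.0, 0.003]
force: [-1.6, 5.5, 9.1]
grip_width: 0.0113
gripper_force: 39.0
```

Call:
arm_command([
  {"dx": 0, "dy": 0, "dz": 0, "rx": 0, "ry": 0, "rz": 0},
  {"dx": 0, "dy": 0, "dz": 0, "rx": 0, "ry": 0, "rz": 0},
  {"dx": 0, "dy": 0, "dz": 0, "rx": 0, "ry": 0, "rz": 0},
  {"dx": 0, "dy": 0, "dz": 4, "rx": 0, "ry": 0, "rz": 0},
  {"dx": 0, "dy": 0, "dz": 8, "rx": 0, "ry": 0, "rz": 0},
], grip=3)

```text
time_s: 5.02
tcp_pos: [0.5886, -0.1613, 0.1907]
tcp_rot: [-0.085, 0.996, 0.0, -0.003]
force: [2.3, -0.9, 1.9]
grip_width: 0.03
gripper_force: 0.0
```

Call:
arm_command([
  {"dx": 0, "dy": 0, "dz": 4, "rx": 0, "ry": 0, "rz": 0.1},
  {"dx": -3, "dy": 5, "dz": 7, "rx": 0, "ry": 0, "rz": 0.6},
  {"dx": -6, "dy": 10, "dz": 7, "rx": 0, "ry": 0, "rz": 0.6},
  {"dx": -8, "dy": 13, "dz": 7, "rx": 0, "ry": 0, "rz": 0.6},
  {"dx": -10, "dy": 16, "dz": 7, "rx": 0, "ry": 0, "rz": 0.6},
])

```text
time_s: 5.43
tcp_pos: [0.5047, -0.0231, 0.2621]
tcp_rot: [-0.378, 0.926, -0.0, 0.001]
force: [0.9, 1.0, 0.2]
grip_width: 0.0297
gripper_force: 0.0
```

Call:
arm_command([
  {"dx": 0, "dy": 0, "dz": 0, "rx": 0, "ry": 0, "rz": 0.65},
  {"dx": 0, "dy": 0, "dz": 0, "rx": 0, "ry": 0, "rz": 0.65},
  {"dx": 0, "dy": 0, "dz": 0, "rx": 0, "ry": 0, "rz": 0.65},
  {"dx": 0, "dy": 0, "dz": 0, "rx": 0, "ry": 0, "rz": 0.65},
  {"dx": 0, "dy": 0, "dz": 0, "rx": 0, "ry": 0, "rz": 0.65},
])

```text
time_s: 5.85
tcp_pos: [0.5053, -0.024, 0.2615]
tcp_rot: [-0.645, 0.764, -0.0, 0.0]
force: [0.8, -0.3, -0.4]
grip_width: 0.0299
gripper_force: 0.0
```

Call:
arm_command([
  {"dx": 0, "dy": 0, "dz": 0, "rx": 0, "ry": 0, "rz": 0.1},
  {"dx": 0, "dy": 0, "dz": 0, "rx": 0, "ry": 0, "rz": 0.1},
  {"dx": 0, "dy": 0, "dz": 0, "rx": 0, "ry": 0, "rz": 0.1},
  {"dx": 0, "dy": 0, "dz": 0, "rx": 0, "ry": 0, "rz": 0.1},
  {"dx": 0, "dy": 0, "dz": 0, "rx": 0, "ry": 0, "rz": 0.1},
])

```text
time_s: 6.27
tcp_pos: [0.5054, -0.024, 0.2614]
tcp_rot: [-0.679, 0.734, -0.0, -0.0]
force: [-0.6, -0.4, 0.2]
grip_width: 0.0298
gripper_force: 0.0
```

```bash
python3 - <<'E'
from h import *
from plant import arm, imaging, spotter
s=arm.sense();print(s["time_s"],s["tcp_pos"],s["tcp_rot"],s["force"])
y=Ro.from_quat(s["tcp_rot"]).as_matrix()[:,1];print("tool y",np.degrees(np.arctan2(y[1],y[0])))
im=imaging.get_image("wrist"); cv2.imwrite("pics/w2.png",im[:,:,::-1])
for ly in(-.161,-.09,0,.161):
    P=np.array([.5083+ly*.15,.088+ly*.989,.098]);print(ly,P.round(3),proj("wrist",P).round(1))
im=imaging.get_image("scene"); cv2.imwrite("pics/s2.png",im[:,:,::-1])
E
```

```text
6.2667 [ 0.50541933 -0.02404412  0.26136435] [-6.79038278e-01  7.34102864e-01 -1.37306170e-05 -4.52243619e-05] [-0.56160463 -0.44204268  0.23595936]
tool y 175.53707270307223
-0.161 [ 0.484 -0.071  0.098] [299.3 134. ]
-0.09 [ 0.495 -0.001  0.098] [292.6 210.5]
0 [0.508 0.088 0.098] [285.2 295. ]
0.161 [0.532 0.247 0.098] [274.3 419.3]
```

View pics/w2.png

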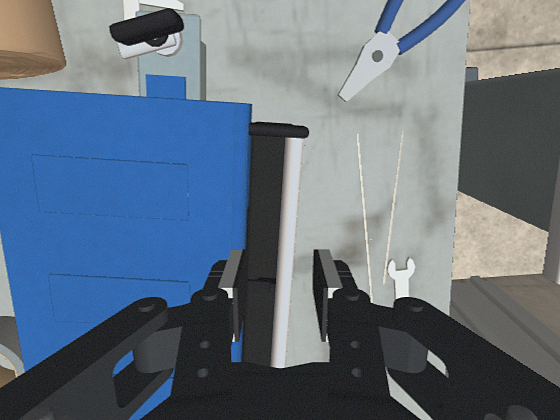

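The dog is clear of the lug, at (150,40) px. The rail runs from (293,138) to (278,365), about 3 mm nearer the hinge than fitted. A dark catch arm shows behind the rail at (262,280), case y ≈ −0.01 m.

Call:
arm_command([
  {"dx": -0.7, "dy": 2.3, "dz": -3, "rx": 0, "ry": 0, "rz": -0.073},
  {"dx": -0.7, "dy": 2.3, "dz": -7, "rx": 0, "ry": 0, "rz": -0.073},
  {"dx": -0.7, "dy": 2.3, "dz": -10, "rx": 0, "ry": 0, "rz": -0.073},
  {"dx": -0.7, "dy": 2.3, "dz": -12, "rx": 0, "ry": 0, "rz": -0.073},
  {"dx": -0.7, "dy": 2.3, "dz": -12, "rx": 0, "ry": 0, "rz": -0.073},
], grip=3.2)

```text
time_s: 6.78
tcp_pos: [0.4952, -0.0012, 0.1369]
tcp_rot: [-0.652, 0.758, 0.002, -0.004]
force: [-0.7, -0.2, 0.7]
grip_width: 0.0322
gripper_force: 0.0
```

Call:
arm_command([
  {"dx": 0, "dy": 0, "dz": -1.5, "rx": 0, "ry": 0, "rz": 0},
  {"dx": 0, "dy": 0, "dz": -3, "rx": 0, "ry": 0, "rz": 0},
  {"dx": 0, "dy": 0, "dz": -4.5, "rx": 0, "ry": 0, "rz": 0},
  {"dx": 0, "dy": 0, "dz": -6.4, "rx": 0, "ry": 0, "rz": 0},
  {"dx": 0, "dy": 0, "dz": -6.4, "rx": 0, "ry": 0, "rz": 0},
])

```text
time_s: 7.2
tcp_pos: [0.4972, -0.0011, 0.0757]
tcp_rot: [-0.652, 0.758, 0.001, -0.002]
force: [-0.3, 0.3, 0.4]
grip_width: 0.032
gripper_force: 0.0
```

Down around the rail with no contact. Closing gently.

Call:
arm_command([
  {"dx": 0, "dy": 0, "dz": 0, "rx": 0, "ry": 0, "rz": 0},
  {"dx": 0, "dy": 0, "dz": 0, "rx": 0, "ry": 0, "rz": 0},
  {"dx": 0, "dy": 0, "dz": 0, "rx": 0, "ry": 0, "rz": 0},
  {"dx": 0, "dy": 0, "dz": 0, "rx": 0, "ry": 0, "rz": 0},
  {"dx": 0, "dy": 0, "dz": 0, "rx": 0, "ry": 0, "rz": 0},
], grip=1.0, newtons=30)

```text
time_s: 7.62
tcp_pos: [0.499, -0.0009, 0.0788]
tcp_rot: [-0.653, 0.758, -0.001, 0.001]
force: [-3.9, -1.0, 6.6]
grip_width: 0.0147
gripper_force: 30.0
```

Call:
arm_command([
  {"dx": 0, "dy": 0, "dz": 0.4, "rx": 0, "ry": 0, "rz": 0},
  {"dx": 0, "dy": 0, "dz": 0.8, "rx": 0, "ry": 0, "rz": 0},
  {"dx": 0, "dy": 0, "dz": 1.2, "rx": 0, "ry": 0, "rz": 0},
  {"dx": 0, "dy": 0, "dz": 1.6, "rx": 0, "ry": 0, "rz": 0},
  {"dx": 0, "dy": 0, "dz": 1.8, "rx": 0, "ry": 0, "rz": 0},
])

```text
time_s: 8.03
tcp_pos: [0.499, -0.0009, 0.0959]
tcp_rot: [-0.653, 0.758, -0.0, 0.0]
force: [4.5, -1.6, -6.2]
grip_width: 0.0144
gripper_force: 29.3
```

Call:
arm_command([
  {"dx": 0, "dy": 0, "dz": 0.2, "rx": 0, "ry": 0, "rz": 0},
  {"dx": 0, "dy": 0, "dz": 0.4, "rx": 0, "ry": 0, "rz": 0},
  {"dx": 0, "dy": 0, "dz": 0.6, "rx": 0, "ry": 0, "rz": 0},
  {"dx": 0, "dy": 0, "dz": 0.7, "rx": 0, "ry": 0, "rz": 0},
  {"dx": 0, "dy": 0, "dz": 0.7, "rx": 0, "ry": 0, "rz": 0},
])

```text
time_s: 8.45
tcp_pos: [0.4993, -0.0009, 0.1029]
tcp_rot: [-0.653, 0.758, -0.001, 0.001]
force: [4.8, -2.6, -5.2]
grip_width: 0.0149
gripper_force: 29.5
```

Call:
arm_command([
  {"dx": 0, "dy": 0, "dz": 0.1, "rx": 0, "ry": 0, "rz": 0},
  {"dx": 0, "dy": 0, "dz": 0.2, "rx": 0, "ry": 0, "rz": 0},
  {"dx": 0, "dy": 0, "dz": 0.3, "rx": 0, "ry": 0, "rz": 0},
  {"dx": 0, "dy": 0, "dz": 0.3, "rx": 0, "ry": 0, "rz": 0},
])

```text
time_s: 8.78
tcp_pos: [0.4995, -0.001, 0.1059]
tcp_rot: [-0.653, 0.758, -0.001, 0.001]
force: [4.6, -1.4, -5.3]
grip_width: 0.0151
gripper_force: 29.4
```

Call:
arm_command([
  {"dx": 0, "dy": 0, "dz": 0.1, "rx": 0, "ry": 0, "rz": 0},
  {"dx": 0, "dy": 0, "dz": 0.2, "rx": 0, "ry": 0, "rz": 0},
  {"dx": 0, "dy": 0, "dz": 0.2, "rx": 0, "ry": 0, "rz": 0},
])

```text
time_s: 9.03
tcp_pos: [0.4997, -0.001, 0.108]
tcp_rot: [-0.653, 0.758, -0.001, 0.001]
force: [6.4, -1.7, -5.9]
grip_width: 0.0151
gripper_force: 29.4
```

Call:
arm_command([
  {"dx": 0, "dy": 0, "dz": 0.1, "rx": 0, "ry": 0, "rz": 0},
  {"dx": 0, "dy": 0, "dz": 0.2, "rx": 0, "ry": 0, "rz": 0},
  {"dx": 0, "dy": 0, "dz": 0.2, "rx": 0, "ry": 0, "rz": 0},
])

```text
time_s: 9.28
tcp_pos: [0.4999, -0.001, 0.11]
tcp_rot: [-0.653, 0.758, -0.001, 0.001]
force: [7.1, -2.6, -6.8]
grip_width: 0.0149
gripper_force: 29.4
```

Call:
arm_command([
  {"dx": 0, "dy": 0, "dz": 0.1, "rx": 0, "ry": 0, "rz": 0},
  {"dx": 0, "dy": 0, "dz": 0.15, "rx": 0, "ry": 0, "rz": 0},
  {"dx": 0, "dy": 0, "dz": 0.15, "rx": 0, "ry": 0, "rz": 0},
])

```text
time_s: 9.53
tcp_pos: [0.4999, -0.001, 0.1112]
tcp_rot: [-0.653, 0.758, -0.001, 0.001]
force: [8.8, -2.3, -8.1]
grip_width: 0.0148
gripper_force: 29.4
```

Call:
arm_command([
  {"dx": 0.1, "dy": 0, "dz": 0.1, "rx": 0, "ry": 0, "rz": 0},
  {"dx": 0.1, "dy": 0, "dz": 0.2, "rx": 0, "ry": 0, "rz": 0},
  {"dx": 0.1, "dy": 0, "dz": 0.2, "rx": 0, "ry": 0, "rz": 0},
])

```text
time_s: 9.78
tcp_pos: [0.5001, -0.0011, 0.1124]
tcp_rot: [-0.652, 0.758, -0.0, 0.0]
force: [7.9, -3.3, -10.8]
grip_width: 0.0146
gripper_force: 29.5
```

The stop is felt at a 33 mm rise, with the force climbing. I back off 2.5 mm, loosen, lower the tips and feel to the left.

Call:
arm_command([
  {"dx": 0.1, "dy": 0, "dz": -0.2, "rx": 0, "ry": 0, "rz": 0},
  {"dx": 0.1, "dy": 0, "dz": -0.4, "rx": 0, "ry": 0, "rz": 0},
  {"dx": 0.1, "dy": 0, "dz": -0.4, "rx": 0, "ry": 0, "rz": 0},
])

```text
time_s: 10.03
tcp_pos: [0.4998, -0.0011, 0.1088]
tcp_rot: [-0.653, 0.758, 0.0, -0.0]
force: [-0.3, -1.2, -2.6]
grip_width: 0.0152
gripper_force: 30.4
```

Call:
arm_command([
  {"dx": 0, "dy": 0, "dz": 0, "rx": 0, "ry": 0, "rz": 0},
  {"dx": 0, "dy": 0, "dz": 0, "rx": 0, "ry": 0, "rz": 0},
  {"dx": 0, "dy": 0, "dz": 0, "rx": 0, "ry": 0, "rz": 0},
  {"dx": 0, "dy": 0, "dz": -0.3, "rx": 0, "ry": 0, "rz": 0},
  {"dx": 0, "dy": 0, "dz": -0.5, "rx": 0, "ry": 0, "rz": 0},
], grip=2.6)

```text
time_s: 10.45
tcp_pos: [0.5006, -0.0008, 0.1038]
tcp_rot: [-0.652, 0.758, -0.0, 0.0]
force: [-0.4, -0.2, -0.2]
grip_width: 0.0261
gripper_force: 0.0
```

Call:
arm_command([
  {"dx": 0.15, "dy": 0.99, "dz": 0, "rx": 0, "ry": 0, "rz": 0},
  {"dx": 0.3, "dy": 1.98, "dz": 0, "rx": 0, "ry": 0, "rz": 0},
  {"dx": 0.45, "dy": 2.97, "dz": 0, "rx": 0, "ry": 0, "rz": 0},
  {"dx": 0.53, "dy": 3.5, "dz": 0, "rx": 0, "ry": 0, "rz": 0},
  {"dx": 0.53, "dy": 3.5, "dz": 0, "rx": 0, "ry": 0, "rz": 0},
])

```text
time_s: 10.87
tcp_pos: [0.5061, 0.0355, 0.1039]
tcp_rot: [-0.653, 0.757, -0.0, 0.0]
force: [0.3, 0.5, -0.8]
grip_width: 0.0257
gripper_force: 0.0
```

Call:
arm_command([
  {"dx": 0.06, "dy": 0.4, "dz": 0, "rx": 0, "ry": 0, "rz": 0},
  {"dx": 0.12, "dy": 0.8, "dz": 0, "rx": 0, "ry": 0, "rz": 0},
  {"dx": 0.18, "dy": 1.2, "dz": 0, "rx": 0, "ry": 0, "rz": 0},
  {"dx": 0.24, "dy": 1.6, "dz": 0, "rx": 0, "ry": 0, "rz": 0},
  {"dx": 0.24, "dy": 1.6, "dz": 0, "rx": 0, "ry": 0, "rz": 0},
])

```text
time_s: 11.28
tcp_pos: [0.5083, 0.0506, 0.1039]
tcp_rot: [-0.653, 0.758, -0.0, 0.0]
force: [0.3, -0.3, -0.1]
grip_width: 0.026
gripper_force: 0.0
```

Call:
arm_command([
  {"dx": 0.05, "dy": 0.3, "dz": 0, "rx": 0, "ry": 0, "rz": 0},
  {"dx": 0.09, "dy": 0.6, "dz": 0, "rx": 0, "ry": 0, "rz": 0},
  {"dx": 0.09, "dy": 0.6, "dz": 0, "rx": 0, "ry": 0, "rz": 0},
])

```text
time_s: 11.53
tcp_pos: [0.5091, 0.0564, 0.1039]
tcp_rot: [-0.653, 0.758, -0.0, 0.0]
force: [-0.1, 0.8, 0.5]
grip_width: 0.0257
gripper_force: 0.0
```

Call:
arm_command([
  {"dx": 0.05, "dy": 0.3, "dz": 0, "rx": 0, "ry": 0, "rz": 0},
  {"dx": 0.09, "dy": 0.6, "dz": 0, "rx": 0, "ry": 0, "rz": 0},
  {"dx": 0.09, "dy": 0.6, "dz": 0, "rx": 0, "ry": 0, "rz": 0},
])

```text
time_s: 11.78
tcp_pos: [0.5101, 0.0625, 0.1039]
tcp_rot: [-0.653, 0.758, -0.0, 0.0]
force: [-0.9, 0.4, 0.3]
grip_width: 0.0258
gripper_force: 0.0
```

Call:
arm_command([
  {"dx": 0.03, "dy": 0.2, "dz": 0, "rx": 0, "ry": 0, "rz": 0},
  {"dx": 0.06, "dy": 0.4, "dz": 0, "rx": 0, "ry": 0, "rz": 0},
  {"dx": 0.06, "dy": 0.4, "dz": 0, "rx": 0, "ry": 0, "rz": 0},
])

```text
time_s: 12.03
tcp_pos: [0.5105, 0.0662, 0.1039]
tcp_rot: [-0.653, 0.758, -0.0, -0.0]
force: [-0.1, -0.1, -0.5]
grip_width: 0.026
gripper_force: 0.0
```

Call:
arm_command([
  {"dx": 0.03, "dy": 0.2, "dz": 0, "rx": 0, "ry": 0, "rz": 0},
  {"dx": 0.06, "dy": 0.4, "dz": 0, "rx": 0, "ry": 0, "rz": 0},
  {"dx": 0.06, "dy": 0.4, "dz": 0, "rx": 0, "ry": 0, "rz": 0},
])

```text
time_s: 12.28
tcp_pos: [0.5107, 0.0697, 0.1037]
tcp_rot: [-0.653, 0.758, -0.0, -0.001]
force: [-1.2, -2.7, 1.5]
grip_width: 0.0261
gripper_force: 1.7
```

Call:
arm_command([
  {"dx": 0.03, "dy": 0.2, "dz": 0, "rx": 0, "ry": 0, "rz": 0},
  {"dx": 0.05, "dy": 0.3, "dz": 0, "rx": 0, "ry": 0, "rz": 0},
  {"dx": 0.05, "dy": 0.3, "dz": 0, "rx": 0, "ry": 0, "rz": 0},
])

```text
time_s: 12.53
tcp_pos: [0.5111, 0.0728, 0.1037]
tcp_rot: [-0.652, 0.758, 0.0, -0.001]
force: [-2.3, -3.8, 0.7]
grip_width: 0.0256
gripper_force: 2.3
```

Call:
arm_command([
  {"dx": 0.03, "dy": 0.2, "dz": 0, "rx": 0, "ry": 0, "rz": 0},
  {"dx": 0.06, "dy": 0.4, "dz": 0, "rx": 0, "ry": 0, "rz": 0},
  {"dx": 0.06, "dy": 0.4, "dz": 0, "rx": 0, "ry": 0, "rz": 0},
])

```text
time_s: 12.78
tcp_pos: [0.5119, 0.0768, 0.1037]
tcp_rot: [-0.653, 0.758, 0.0, -0.001]
force: [-1.9, -3.9, 0.5]
grip_width: 0.026
gripper_force: 2.5
```

Call:
arm_command([
  {"dx": 0.03, "dy": 0.2, "dz": 0, "rx": 0, "ry": 0, "rz": 0},
  {"dx": 0.04, "dy": 0.3, "dz": 0, "rx": 0, "ry": 0, "rz": 0},
  {"dx": 0.04, "dy": 0.3, "dz": 0, "rx": 0, "ry": 0, "rz": 0},
])

```text
time_s: 13.03
tcp_pos: [0.5125, 0.0795, 0.1036]
tcp_rot: [-0.653, 0.758, -0.0, -0.001]
force: [-1.5, -5.5, 0.3]
grip_width: 0.0255
gripper_force: 2.7
```

Call:
arm_command([
  {"dx": 0, "dy": 0, "dz": 0, "rx": 0, "ry": 0, "rz": 0},
  {"dx": 0, "dy": 0, "dz": 0, "rx": 0, "ry": 0, "rz": 0},
  {"dx": 0, "dy": 0, "dz": 0, "rx": 0, "ry": 0, "rz": 0},
  {"dx": 0, "dy": 0, "dz": 0, "rx": 0, "ry": 0, "rz": 0},
], grip=1.0, newtons=30)

```text
time_s: 13.37
tcp_pos: [0.5111, 0.0798, 0.1032]
tcp_rot: [-0.652, 0.758, 0.001, -0.001]
force: [-5.3, -3.9, 0.8]
grip_width: 0.0149
gripper_force: 33.0
```

Call:
arm_command([
  {"dx": 0, "dy": 0, "dz": 0.2, "rx": 0, "ry": 0, "rz": 0},
  {"dx": 0, "dy": 0, "dz": 0.4, "rx": 0, "ry": 0, "rz": 0},
  {"dx": 0, "dy": 0, "dz": 0.5, "rx": 0, "ry": 0, "rz": 0},
])

```text
time_s: 13.62
tcp_pos: [0.5115, 0.0797, 0.1079]
tcp_rot: [-0.652, 0.758, 0.001, -0.001]
force: [-2.0, -4.6, -6.3]
grip_width: 0.0148
gripper_force: 33.7
```

Call:
arm_command([
  {"dx": 0, "dy": 0, "dz": 0.15, "rx": 0, "ry": 0, "rz": 0},
  {"dx": 0, "dy": 0, "dz": 0.3, "rx": 0, "ry": 0, "rz": 0},
  {"dx": 0, "dy": 0, "dz": 0.3, "rx": 0, "ry": 0, "rz": 0},
])

```text
time_s: 13.87
tcp_pos: [0.5119, 0.0797, 0.1114]
tcp_rot: [-0.652, 0.758, 0.0, -0.001]
force: [-2.0, -4.7, -4.5]
grip_width: 0.0149
gripper_force: 34.6
```

Call:
arm_command([
  {"dx": 0, "dy": 0, "dz": 0.15, "rx": 0, "ry": 0, "rz": 0},
  {"dx": 0, "dy": 0, "dz": 0.2, "rx": 0, "ry": 0, "rz": 0},
  {"dx": 0, "dy": 0, "dz": 0.2, "rx": 0, "ry": 0, "rz": 0},
])

```text
time_s: 14.12
tcp_pos: [0.5121, 0.0797, 0.1135]
tcp_rot: [-0.652, 0.758, 0.0, -0.001]
force: [-2.0, -4.7, -5.1]
grip_width: 0.015
gripper_force: 34.2
```

Call:
arm_command([
  {"dx": 0.06, "dy": 0, "dz": 0.4, "rx": 0, "ry": 0, "rz": 0},
  {"dx": 0.12, "dy": 0, "dz": 0.8, "rx": 0, "ry": 0, "rz": 0},
  {"dx": 0.18, "dy": 0, "dz": 1.2, "rx": 0, "ry": 0, "rz": 0},
  {"dx": 0.26, "dy": 0, "dz": 1.6, "rx": 0, "ry": 0, "rz": 0},
  {"dx": 0.34, "dy": 0, "dz": 2.0, "rx": 0, "ry": 0, "rz": 0},
])

```text
time_s: 14.53
tcp_pos: [0.5152, 0.0793, 0.1333]
tcp_rot: [-0.652, 0.758, 0.0, -0.001]
force: [-1.7, -6.3, -7.0]
grip_width: 0.0147
gripper_force: 33.9
```

Past the catch. Now I let go of it: loosen, slide right, regrip.

Call:
arm_command([
  {"dx": 0, "dy": 0, "dz": 0, "rx": 0, "ry": 0, "rz": 0},
  {"dx": 0, "dy": 0, "dz": 0, "rx": 0, "ry": 0, "rz": 0},
  {"dx": 0, "dy": 0, "dz": 0, "rx": 0, "ry": 0, "rz": 0},
  {"dx": -0.15, "dy": -0.99, "dz": 0, "rx": 0, "ry": 0, "rz": 0},
  {"dx": -0.3, "dy": -1.98, "dz": 0, "rx": 0, "ry": 0, "rz": 0},
], grip=2.6)

```text
time_s: 14.95
tcp_pos: [0.5144, 0.0609, 0.1349]
tcp_rot: [-0.653, 0.757, -0.001, 0.002]
force: [0.2, 0.5, -0.0]
grip_width: 0.0261
gripper_force: 0.0
```

Call:
arm_command([
  {"dx": -0.22, "dy": -1.5, "dz": 0, "rx": 0, "ry": 0, "rz": 0},
  {"dx": -0.45, "dy": -3, "dz": 0.2, "rx": 0, "ry": 0, "rz": 0},
  {"dx": -0.6, "dy": -4, "dz": 0.4, "rx": 0, "ry": 0, "rz": 0},
  {"dx": -0.6, "dy": -4, "dz": 0.4, "rx": 0, "ry": 0, "rz": 0},
  {"dx": -0.6, "dy": -4, "dz": 0.4, "rx": 0, "ry": 0, "rz": 0},
])

```text
time_s: 15.37
tcp_pos: [0.5082, 0.0203, 0.1389]
tcp_rot: [-0.652, 0.758, -0.001, 0.002]
force: [-0.7, 0.7, -0.4]
grip_width: 0.0259
gripper_force: 0.0
```

Call:
arm_command([
  {"dx": 0, "dy": 0, "dz": 0, "rx": 0, "ry": 0, "rz": 0},
  {"dx": 0, "dy": 0, "dz": 0, "rx": 0, "ry": 0, "rz": 0},
  {"dx": 0, "dy": 0, "dz": 0, "rx": 0, "ry": 0, "rz": 0},
  {"dx": 0, "dy": 0, "dz": 0, "rx": 0, "ry": 0, "rz": 0},
], grip=1.0, newtons=35)

```text
time_s: 15.7
tcp_pos: [0.507, 0.0207, 0.1379]
tcp_rot: [-0.653, 0.758, 0.0, 0.0]
force: [-1.2, 0.8, 1.1]
grip_width: 0.0147
gripper_force: 34.1
```

Call:
arm_command([
  {"dx": 0.2, "dy": 0, "dz": 0.9, "rx": 0, "ry": 0, "rz": 0},
  {"dx": 0.43, "dy": -0.06, "dz": 1.73, "rx": 0, "ry": 0, "rz": 0},
  {"dx": 0.96, "dy": -0.15, "dz": 3.4, "rx": 0, "ry": 0, "rz": 0},
  {"dx": 1.61, "dy": -0.24, "dz": 5.03, "rx": 0, "ry": 0, "rz": 0},
  {"dx": 2.49, "dy": -0.38, "dz": 6.82, "rx": 0, "ry": 0, "rz": 0},
])

```text
time_s: 16.12
tcp_pos: [0.5299, 0.0175, 0.2056]
tcp_rot: [-0.653, 0.758, 0.003, -0.002]
force: [-3.1, 4.8, -6.2]
grip_width: 0.0142
gripper_force: 34.2
```

Call:
arm_command([
  {"dx": 1.03, "dy": -0.16, "dz": 1.72, "rx": 0, "ry": 0, "rz": 0},
  {"dx": 2.03, "dy": -0.31, "dz": 3.16, "rx": 0, "ry": 0, "rz": 0},
  {"dx": 3.62, "dy": -0.55, "dz": 5.08, "rx": 0, "ry": 0, "rz": 0},
  {"dx": 5.4, "dy": -0.82, "dz": 6.83, "rx": 0, "ry": 0, "rz": 0},
  {"dx": 7.35, "dy": -1.11, "dz": 8.39, "rx": 0, "ry": 0, "rz": 0},
])

```text
time_s: 16.53
tcp_pos: [0.6016, 0.0072, 0.2939]
tcp_rot: [-0.654, 0.757, 0.003, -0.001]
force: [-17.5, 11.3, 15.6]
grip_width: 0.0147
gripper_force: 34.5
```

Resistance is building, probably the rear fingertip nearing the skirt as the lid turns. I loosen slightly, raise the fingers so the rail sits nearer the tips, and look.

Call:
arm_command([
  {"dx": -0.2, "dy": 0, "dz": 0.4, "rx": 0, "ry": 0, "rz": 0},
  {"dx": -0.2, "dy": 0, "dz": 0.4, "rx": 0, "ry": 0, "rz": 0},
  {"dx": -0.2, "dy": 0, "dz": 0.9, "rx": 0, "ry": 0, "rz": 0},
  {"dx": -0.2, "dy": 0, "dz": 1.2, "rx": 0, "ry": 0, "rz": 0},
  {"dx": -0.2, "dy": 0, "dz": 1.2, "rx": 0, "ry": 0, "rz": 0},
], grip=2.2)

```text
time_s: 16.95
tcp_pos: [0.6034, 0.0051, 0.3028]
tcp_rot: [-0.652, 0.758, -0.0, 0.0]
force: [-0.8, -0.3, 0.9]
grip_width: 0.0219
gripper_force: 0.0
```

```bash
python3 - <<'E'
from h import *
from plant import arm, imaging
s=arm.sense();print(s["time_s"],s["tcp_pos"],s["force"],s["joints"])
a=imaging.get_image("side")[60:330,80:400];b=imaging.get_image("wrist")
print(proj("side",s["tcp_pos"]))
cv2.imwrite("pics/c3.png",np.hstack([cv2.resize(a,(400,338)),cv2.resize(b,(400,300))[:300] if 0 else cv2.copyMakeBorder(cv2.resize(b,(400,300)),0,38,0,0,cv2.BORDER_CONSTANT)])[:,:,::-1])
E
```

```text
16.95 [0.60340727 0.00510591 0.30282174] [-0.81939886 -0.34374416  0.85891291] [ 2.67563374e-01  3.59567158e-01  4.32568251e-01  5.70371732e-04
 -1.64285184e+00 -4.16679350e-01]
[252.19256622 145.60576759]
```

View pics/c3.png

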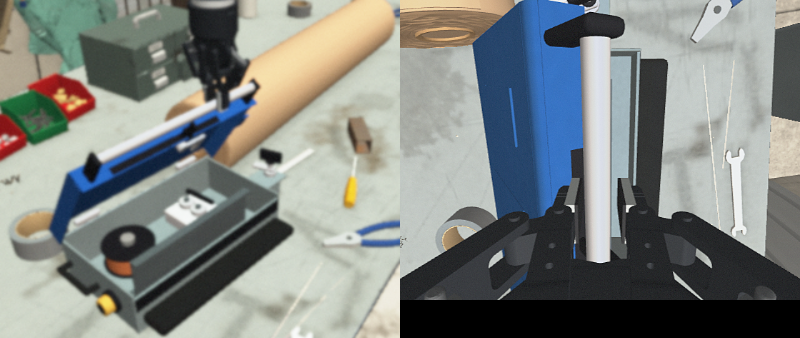

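The lid stands about 0.95 rad up with the rail between the fingers, free of the skirt. Regripping.

Call:
arm_command([
  {"dx": 0, "dy": 0, "dz": 0, "rx": 0, "ry": 0, "rz": 0},
  {"dx": 0, "dy": 0, "dz": 0, "rx": 0, "ry": 0, "rz": 0},
  {"dx": 0, "dy": 0, "dz": 0, "rx": 0, "ry": 0, "rz": 0},
  {"dx": 0, "dy": 0, "dz": 0, "rx": 0, "ry": 0, "rz": 0},
], grip=1.0, newtons=30)

```text
time_s: 17.38
tcp_pos: [0.6035, 0.0053, 0.3018]
tcp_rot: [-0.653, 0.758, -0.0, -0.0]
force: [2.3, -0.3, 0.9]
grip_width: 0.0149
gripper_force: 30.5
```

Call:
arm_command([
  {"dx": 0.6, "dy": -0.09, "dz": 0.43, "rx": 0, "ry": 0, "rz": 0},
  {"dx": 1.2, "dy": -0.18, "dz": 0.84, "rx": 0, "ry": 0, "rz": 0},
  {"dx": 1.85, "dy": -0.28, "dz": 1.23, "rx": 0, "ry": 0, "rz": 0},
  {"dx": 2.48, "dy": -0.38, "dz": 1.61, "rx": 0, "ry": 0, "rz": 0},
  {"dx": 2.48, "dy": -0.38, "dz": 1.61, "rx": 0, "ry": 0, "rz": 0},
])

```text
time_s: 17.8
tcp_pos: [0.627, 0.0019, 0.3179]
tcp_rot: [-0.653, 0.758, 0.002, -0.002]
force: [-5.3, 0.5, 2.6]
grip_width: 0.0148
gripper_force: 30.8
```

Call:
arm_command([
  {"dx": 0.65, "dy": -0.1, "dz": 0.36, "rx": 0, "ry": 0, "rz": 0},
  {"dx": 1.3, "dy": -0.2, "dz": 0.7, "rx": 0, "ry": 0, "rz": 0},
  {"dx": 1.8, "dy": -0.27, "dz": 0.95, "rx": 0, "ry": 0, "rz": 0},
  {"dx": 1.8, "dy": -0.27, "dz": 0.95, "rx": 0, "ry": 0, "rz": 0},
])

```text
time_s: 18.13
tcp_pos: [0.645, -0.0006, 0.3279]
tcp_rot: [-0.653, 0.757, 0.001, -0.001]
force: [-4.8, 3.2, 3.6]
grip_width: 0.0142
gripper_force: 30.5
```

Call:
arm_command([
  {"dx": 0.25, "dy": -0.04, "dz": 0.11, "rx": 0, "ry": 0, "rz": 0},
  {"dx": 0.5, "dy": -0.08, "dz": 0.22, "rx": 0, "ry": 0, "rz": 0},
  {"dx": 0.5, "dy": -0.08, "dz": 0.22, "rx": 0, "ry": 0, "rz": 0},
])

```text
time_s: 18.38
tcp_pos: [0.6495, -0.0013, 0.3301]
tcp_rot: [-0.653, 0.757, 0.002, -0.001]
force: [-5.7, 2.4, 4.4]
grip_width: 0.0145
gripper_force: 30.4
```

Call:
arm_command([
  {"dx": 0.15, "dy": -0.02, "dz": 0.06, "rx": 0, "ry": 0, "rz": 0},
  {"dx": 0.3, "dy": -0.05, "dz": 0.12, "rx": 0, "ry": 0, "rz": 0},
  {"dx": 0.3, "dy": -0.05, "dz": 0.12, "rx": 0, "ry": 0, "rz": 0},
])

```text
time_s: 18.63
tcp_pos: [0.6524, -0.0017, 0.3315]
tcp_rot: [-0.653, 0.757, 0.002, -0.001]
force: [-6.3, 2.9, 5.1]
grip_width: 0.0144
gripper_force: 30.4
```

Call:
arm_command([
  {"dx": 0.2, "dy": -0.03, "dz": 0.08, "rx": 0, "ry": 0, "rz": 0},
  {"dx": 0.4, "dy": -0.06, "dz": 0.16, "rx": 0, "ry": 0, "rz": 0},
  {"dx": 0.4, "dy": -0.06, "dz": 0.16, "rx": 0, "ry": 0, "rz": 0},
])

```text
time_s: 18.88
tcp_pos: [0.6541, -0.0019, 0.3323]
tcp_rot: [-0.653, 0.757, 0.004, -0.004]
force: [-16.1, 4.6, 4.1]
grip_width: 0.0141
gripper_force: 30.4
```

Call:
arm_command([
  {"dx": 0.2, "dy": -0.03, "dz": 0.08, "rx": 0, "ry": 0, "rz": 0},
  {"dx": 0.3, "dy": -0.05, "dz": 0.12, "rx": 0, "ry": 0, "rz": 0},
  {"dx": 0.3, "dy": -0.05, "dz": 0.12, "rx": 0, "ry": 0, "rz": 0},
])

```text
time_s: 19.13
tcp_pos: [0.6543, -0.002, 0.3323]
tcp_rot: [-0.654, 0.757, 0.006, -0.006]
force: [-25.1, 7.5, 3.1]
grip_width: 0.0145
gripper_force: 30.5
```

The stop is reached: x stays at 0.654 while the force rises. I unload, open and rise clear.

Call:
arm_command([
  {"dx": -0.5, "dy": 0.07, "dz": -0.1, "rx": 0, "ry": 0, "rz": 0},
  {"dx": -0.5, "dy": 0.07, "dz": -0.1, "rx": 0, "ry": 0, "rz": 0},
  {"dx": -0.5, "dy": 0.07, "dz": -0.1, "rx": 0, "ry": 0, "rz": 0},
  {"dx": -0.5, "dy": 0.07, "dz": -0.1, "rx": 0, "ry": 0, "rz": 0},
], grip=2.6)

```text
time_s: 19.47
tcp_pos: [0.6565, -0.003, 0.3329]
tcp_rot: [-0.652, 0.758, -0.0, 0.0]
force: [0.3, 0.0, -0.1]
grip_width: 0.0259
gripper_force: 0.0
```

Call:
arm_command([
  {"dx": 0, "dy": 0, "dz": 1.5, "rx": 0, "ry": 0, "rz": 0},
  {"dx": 0, "dy": 0, "dz": 4, "rx": 0, "ry": 0, "rz": 0},
  {"dx": -2, "dy": 0, "dz": 7, "rx": 0, "ry": 0, "rz": 0},
  {"dx": -5, "dy": 0, "dz": 8, "rx": 0, "ry": 0, "rz": 0},
  {"dx": -8, "dy": 0, "dz": 8, "rx": 0, "ry": 0, "rz": 0},
])

```text
time_s: 19.88
tcp_pos: [0.5772, -0.0032, 0.4146]
tcp_rot: [-0.652, 0.758, -0.002, 0.002]
force: [0.4, -0.0, 0.5]
grip_width: 0.0262
gripper_force: 0.0
```

Call:
arm_command([
  {"dx": -4, "dy": -3, "dz": 0, "rx": 0, "ry": 0, "rz": 0},
  {"dx": -8, "dy": -6, "dz": 0, "rx": 0, "ry": 0, "rz": 0},
  {"dx": -10, "dy": -8, "dz": 0, "rx": 0, "ry": 0, "rz": 0},
  {"dx": -10, "dy": -8, "dz": 0, "rx": 0, "ry": 0, "rz": 0},
  {"dx": -10, "dy": -8, "dz": 0, "rx": 0, "ry": 0, "rz": 0},
])

```text
time_s: 20.3
tcp_pos: [0.4748, -0.0844, 0.4147]
tcp_rot: [-0.652, 0.759, -0.001, 0.002]
force: [0.9, 0.1, 0.2]
grip_width: 0.026
gripper_force: 0.0
```

```bash
python3 - <<'E'
from h import *
from plant import arm, imaging
s=arm.sense();print(s["time_s"],s["tcp_pos"],s["force"])
a=imaging.get_image("side")[60:330,80:400];b=imaging.get_image("scene")[60:330,80:400]
cv2.imwrite("pics/f.png",np.hstack([cv2.resize(a,(400,338)),cv2.resize(b,(400,338))])[:,:,::-1])
for c in("side","scene"):
    for l in(-.161,.161):
        x=.003+.105-.251*np.cos(1.172);print(c,(proj(c,[.6527+.989*x+.15*l,.066-.15*x+.989*l,.105+.251*np.sin(1.172)])-[80,60])*1.25)
E
```

```text
20.3 [ 0.47479603 -0.08441336  0.41474809] [0.89291859 0.11189551 0.24601668]
side [232.03946506  63.70450023]
side [ 73.58794887 129.31726983]
scene [226.82709417  75.27359681]
scene [ 68.77444564 114.45750255]
```

View pics/f.png

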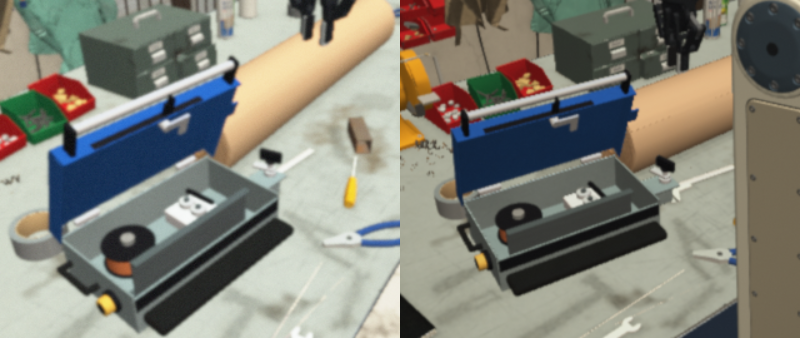

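The lid stands open: the rail runs from (75,130) to (232,65) px in the left view, where a 1.2 rad lid angle would put it. The catch has sprung back, the clamp is off the lug, the tools have not moved and the arm is clear.

```bash
python3 -c "
from plant import arm;print(arm.hand_in())"
```

```text
the job is handed in; nothing more can be done
None
```

The wire feeder is open and the job handed in at about 20 s: clamp turned off the lug, safety catch pushed left with about 5 N and released, lid standing at its stop, tools untouched.

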